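# Close the food canister: seat the sealing disk, then screw the lock ring down

### The arm

A 6-joint arm with a two-finger parallel gripper is mounted at the origin on a cart in front of the work surface, level with it; the furniture and walls round the work are solid. World frame = base frame: x ahead of the robot, y to its left, z up, the work surface at z = 0. Lengths are in m, angles in rad, forces in N, time in s.
With the tool pointing down it reaches from about 0.35 to 0.975 m from the base axis. Payload 4.9 kg.
Tool frame: the origin (TCP) lies between the finger pads; the fingertips stand 19 mm ahead of it and the grasp point (between the pads) is the TCP; z points along the fingers, y is the direction in which the jaws open and shut (so a half turn about z gives the same grasp; the last joint's range is limited). The gripper opens to 85 mm and grips with 20 to 120 N. Pads are 22 mm wide; open, the fingers measure 114 mm over their backs; the gripper's body (76 mm by 85 mm) begins 54 mm behind the grasp point. The pads swing forward as they close: fully open they stand 13 mm farther back than shut.
Start: joints at [1.018, 0.053, 1.613, -0, 1.476, -0.119], TCP at [0.263, 0.567, 0.25] pointing down, gripper open.
Joint ranges: [-3.01, 3.01], [-1.01, 2.22], [0.06, 2.58], [-1.02, 4.17], [0.09, 2.62], [-3.14, 3.14]. Speed limits (rad/s): [2.57, 2.57, 3.14, 3.14, 3.14, 3.14].

### API

Orientations are given as a unit quaternion [w, x, y, z].
In Python, from plant import state, grab_frame, calibration, job_done gives the robot as it stands. The module is installed in compiled form; this text tells all that it offers.
- The arm moves only by the tool servo_tool, never from a script. Its argument "deltas" is a list that holds one entry, the list of rows, each a list of 5 numbers: the finger opening in mm, from 0 to 85.4, then the shift along the world's x, y, z in mm, then the turn about the world's z in units of 6 degrees (1.0 is 6 degrees). A call has 1 to 5 rows; each row is the pose to reach, as a shift and turn from the pose commanded when the call began; what a row does not reach only later rows make up. A row lasts 1/8 s, in which the tool goes at most 62.5 mm and 10.7 degrees, less where a joint would pass 70% of its speed; a pose out of reach is approached as far as the arm can. A call with a gripper value outside its range is refused whole. The fingers move at their own pace and stop on an object; the grip force is fixed at half the most. Time passes only in rows, so rows that repeat a pose let the fingers close. It gives the time, the measured TCP pose, the force and the opening at its end, in the units of the state.
- state(): the state, without advancing time (a new reading comes with each control period).
- grab_frame(name): name is "scene" or "top" or "wrist"; returns the picture (384x512x3 uint8, red, green, blue); there is no depth.
- calibration(name): a dict with "intrinsics" (3x3 intrinsics, pixels), "world_from_camera" (4x4, takes a point from camera to world coordinates). Camera axes: x right, y down, z forward; pixel columns grow to the right and rows downward; lengths in m; the calibration is good to about 2 mm. A picture is of the moment at which its call begins: read the wrist's pose just before it. calibration takes no time and is no camera call; for the wrist camera it gives the pose at the moment of the call.
- job_done(): hands the job in, once; it reports no verdict.
The state is a dict: "time": time; "joint_pos": joint angles; "joint_vel": joint speeds; "joint_efforts": joint torques, N m; "tool_pos": TCP position; "tool_rot": TCP orientation; "contact_force": force on the tool from outside, world axes, zero at the start; "ft_torque": the same for the moment, N m; "gripper_width": opening from 0.0 (shut) to 1.0 (fully open).
Only numpy, scipy, OpenCV 4.12 (cv2) and the standard library are available. Lean on these libraries where they do the work, as an engineer would, in place of code of your own. Each camera call takes 0.05 s, during which the arm holds its last target.

### The job

Close the steel food canister: lay the white sealing disk flat in the canister's mouth, knob up, then lower the orange lock ring over it with its handle bar in line with the white tabs and screw it clockwise (seen from above) until it is fully home, its bar in line with the red tabs. Leave both parts in place and let go, and do not disturb the timer, the thermometer or the pen.

Things in the scene. Friction and masses are not known exactly. Their poses are not given: they have to be found in the camera images.
- canister: Round steel food canister on a black foot, fixed to the counter (cannot move or turn); 102 mm across, foot 120 mm, 96 mm high. Origin: centre of its underside; z up its axis, x through the red tabs. Outside the neck (84 mm across) are two thread ridges, 96 mm across, undersides 79 to 83 mm above the origin, with open gaps between them.
- mouth (a point): On the canister's axis, in the plane of the flat ledge that carries the disk, 90 mm above the canister's origin. The ledge is the floor of a recess 75 mm wide and 6 mm deep; the rim is 6 mm above this point. Inside the ledge the canister is open, 62 mm wide.
- red_tab (a point): Outer end of one of two red tabs, 62 mm from the canister's axis at its +x and -x sides, each 12 mm wide and 14 mm high. With the ring's bar in line with the two red tabs the ring is closed; a stop blocks it about 1 degree further clockwise.
- white_tab (a point): Outer end of one of two white tabs like the red ones, 75 degrees counter-clockwise (from above) of them. With the bar in line with the white tabs the ring's lugs pass down beside the ridges (they pass with the bar 55 to 130 degrees counter-clockwise of the red tabs). From white to red is a clockwise turn of 75 degrees.
- disk_knob (a point): Centre of the black knob of the loose white sealing disk; z up out of the knob. Disk 71 mm across, 6 mm thick, underside 17 mm below this point, lying on the counter at first. The knob is an upright cylinder 18 mm across, 22 mm high (top 11 mm above this point). 80 g. Seated on the ledge, this point is 107 mm above the canister's origin.
- ring_bar (a point): Centre of the handle bar of the loose orange lock ring, on the ring's axis; x along the bar, z up. Bar 104 mm long, 22 mm wide, 18 mm high, on a leg at each end, free under its middle. 160 g, same after half a turn. On the rim, this point is 137 mm above the canister's origin and 19 mm above the seated disk's knob; with lugs caught on the ridges it stays some 10 mm higher.
- ring_foot (a point): Centre of the ring's underside, 65 mm below ring_bar, on the counter at first. Ring 113 mm across, 28 mm high with its top flange (hole 56 mm; its underside 24 mm above this point lands on the rim). Skirt 100 mm wide inside, with two lugs at its foot under the ends of the bar: each 40 degrees wide, 5 mm high, about 90 mm between them. About 2 mm play on the neck each way.
- timer: White clockwork kitchen timer with black dial, 66 mm across, 39 mm high; origin at the centre of its underside. To be left alone.
- thermometer: White probe thermometer with a steel needle, 216 x 34 x 20 mm; origin at the centre of its underside. To be left alone.
- marker_pen: White marker pen with black cap, 135 mm long, 17 mm thick; origin at the centre of its underside. To be left alone.
Not all that is in view belongs to the job. Leave any yellow look-alike of the part that bears disk_knob alone.

How it is judged:
By the outcome, as a careful person would: the job done as asked, in the order asked, and still so for the second after the job is handed in, with the robot touching nothing.
It also fails if it takes over 54 s, if anything falls off the work surface, if the arm or the gripper's body presses on something with over 40 N, if the wrist force passes 120 N, or if a joint passes its speed limit or range.

## Working session

There is one attempt and no reset: what is moved stays moved. The work goes in short steps, Python scripts to look and compute and a tool call to move; the robot and the scene stay as the last step left them, time stands still between calls to the robot, and variables do not carry over. Pictures are saved under pics/ and viewed, and the job is handed in when it is done.

Besides the shell and the picture viewer there is one more tool, called in YAML: its name, and indented under it one key for each argument. servo_tool: Moves the arm, as the interface text tells. Its arguments: {"type":"object","properties":{"deltas":{"type":"array","items":{"type":"array","items":{"type":"array","items":{"type":"number"}}}}},"required":["deltas"]}

```bash
mkdir -p pics
python3 - <<'E'
from plant import state, grab_frame, calibration
import cv2, json
print(state())
for n in ("scene","top"):
    im=grab_frame(n); cv2.imwrite(f"pics/{n}0.png",im[:,:,::-1]); c=calibration(n); print(n,c)
E
```

```text
{'time': 0.0, 'joint_pos': array([ 1.01798140e+00,  5.33862905e-02,  1.61427230e+00, -3.26922087e-05,
        1.47600779e+00, -1.18984730e-01]), 'joint_vel': array([-0.00299925,  0.00019144,  0.00103937, -0.00147811,  0.00074704,
       -0.00090547]), 'joint_efforts': array([ 8.88359336e-04, -3.93710303e+01, -3.70160866e+01, -1.35080331e-04,
        7.36505346e-03,  8.14101895e-06]), 'tool_pos': array([0.26241134, 0.56660669, 0.2490577 ]), 'tool_rot': array([-3.26408618e-04,  2.15216397e-01,  9.76565834e-01, -9.84282595e-04]), 'contact_force': array([0.17155568, 0.38998279, 0.00368967]), 'ft_torque': array([ 0.00515101, -0.02070178,  0.01739668]), 'gripper_width': 1.0004294077933353}
scene {'intrinsics': array([[405.04878986,   0.        , 257.97246519],
       [  0.        , 405.04878986, 190.33267856],
       [  0.        ,   0.        ,   1.        ]]), 'world_from_camera': array([[ 0.69690955, -0.29956639,  0.65159578, -0.20255863],
       [-0.71672115, -0.32267578,  0.61821609, -0.66231967],
       [ 0.02505741, -0.89785317, -0.4395814 ,  0.58388528],
       [ 0.        ,  0.        ,  0.        ,  1.        ]])}
top {'intrinsics': array([[438.11113481,   0.        , 264.90735833],
       [  0.        , 438.11113481, 197.23158179],
       [  0.        ,   0.        ,   1.        ]]), 'world_from_camera': array([[-0.02224555, -0.98568297,  0.16713532,  0.34391352],
       [-0.99975052,  0.02226822, -0.00173871,  0.03117887],
       [-0.00200799, -0.1671323 , -0.98593243,  1.31942363],
       [ 0.        ,  0.        ,  0.        ,  1.        ]])}
```

View pics/scene0.png

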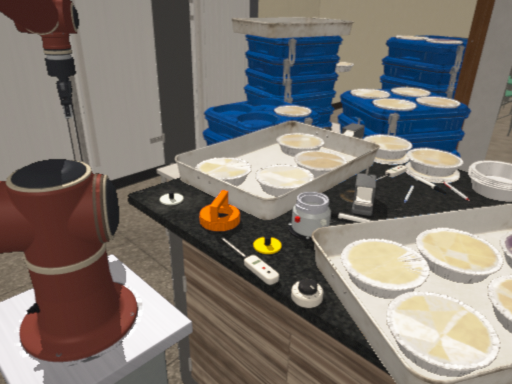

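View pics/top0.png

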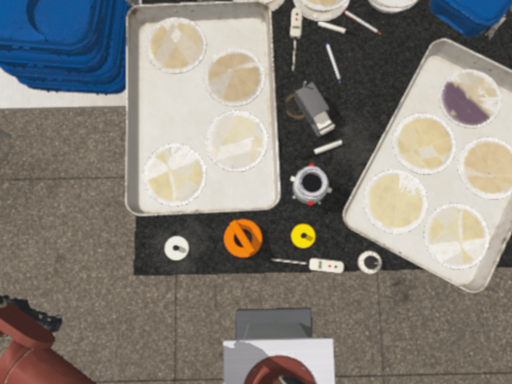

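The candidates for the disk are the white disk with a black knob at top (177,248) / scene (171,199), the yellow look-alike at top (303,236), which I'll leave alone, and the white timer with a black dial at top (369,262), also left alone. I choose (177,248) and will check it in close crops.

```bash
cat > h.py <<'E'
import numpy as np, cv2
from plant import calibration
def ray(n,u,v,c=None):
    c=c or calibration(n); K=c["intrinsics"]; T=c["world_from_camera"]
    d=T[:3,:3]@np.linalg.solve(K,[u,v,1.]); return T[:3,3],d
def plane(n,u,v,z,c=None):
    o,d=ray(n,u,v,c); return o+d*(z-o[2])/d[2]
def proj(n,p,c=None):
    c=c or calibration(n); T=np.linalg.inv(c["world_from_camera"]); q=c["intrinsics"]@(T[:3,:3]@p+T[:3,3]); return q[:2]/q[2]
def tri(n1,p1,n2,p2):
    (o1,d1),(o2,d2)=ray(n1,*p1),ray(n2,*p2); d1/=np.linalg.norm(d1); d2/=np.linalg.norm(d2)
    A=np.c_[d1,-d2]; s=np.linalg.lstsq(A,o2-o1,rcond=None)[0]; a,b=o1+s[0]*d1,o2+s[1]*d2
    return (a+b)/2,np.linalg.norm(a-b)
def cents(im,lo,hi,amin=5):
    m=cv2.inRange(cv2.cvtColor(im,cv2.COLOR_RGB2HSV),lo,hi); n,l,s,c=cv2.connectedComponentsWithStats(m)
    return [(c[i].round(2),s[i].tolist()) for i in range(1,n) if s[i][4]>=amin]
E
python3 - <<'E'
import cv2,numpy as np
t=cv2.imread("pics/top0.png"); s=cv2.imread("pics/scene0.png")
a=cv2.resize(t[150:285,150:390],None,fx=3.3,fy=3.3,interpolation=cv2.INTER_CUBIC)
b=cv2.resize(s[180:310,150:350],None,fx=4,fy=4,interpolation=cv2.INTER_CUBIC)
cv2.imwrite("pics/tc.png",a);cv2.imwrite("pics/sc.png",b)
from h import *
print("disk plane z=6",plane("top",177,248,.006),"ring",plane("top",243,238,.065),"can",plane("top",311,185,.096))
E
```

```text
disk plane z=6 [0.41890757 0.29446892 0.006     ] ring [0.43977556 0.09422058 0.065     ] can [ 0.58363538 -0.1028733   0.096     ]
```

View pics/tc.png

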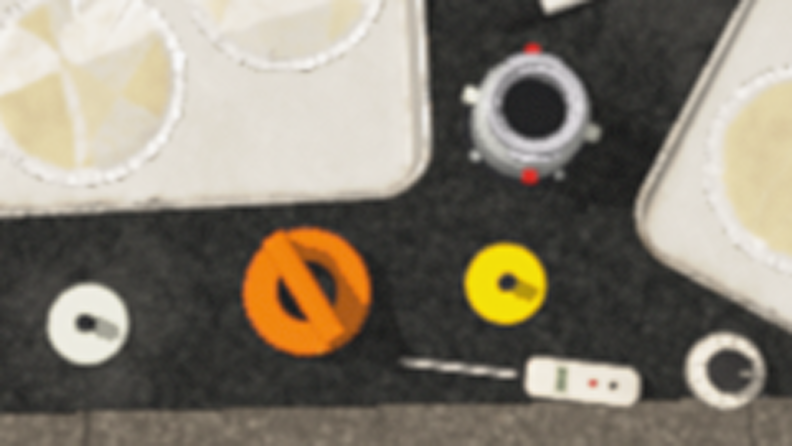

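View pics/sc.png

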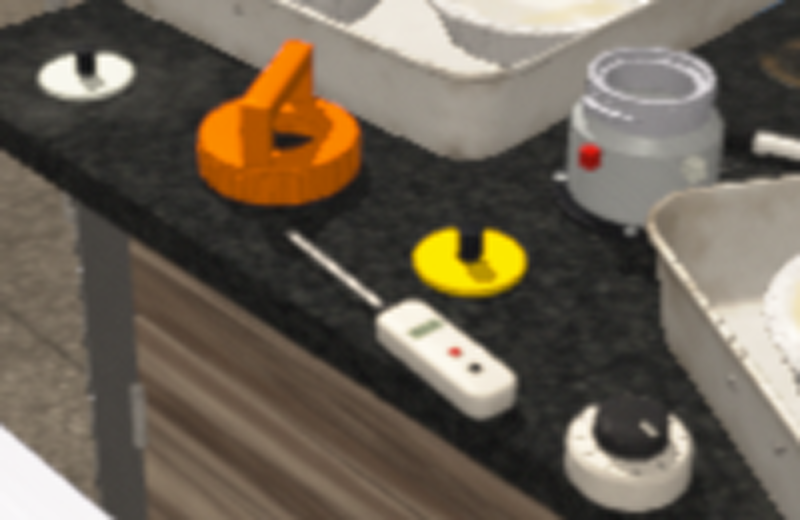

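Both views confirm it: a white disk lying flat with its black knob up. The yellow one is separate.

Run:
```python
import cv2,numpy as np
from h import *
t=cv2.imread("pics/top0.png")[:,:,::-1].copy(); s=cv2.imread("pics/scene0.png")[:,:,::-1].copy()
np.set_printoptions(precision=4,suppress=True)
def sub(im,x0,y0,x1,y1,lo,hi,off=True):
    c=cv2.cvtColor(im[y0:y1,x0:x1].copy(),cv2.COLOR_RGB2HSV); m=cv2.inRange(c,lo,hi); return m
def big(m): 
    cs,_=cv2.findContours(m,cv2.RETR_EXTERNAL,cv2.CHAIN_APPROX_NONE); return max(cs,key=cv2.contourArea)
# disk
m=sub(t,155,230,200,268,(0,0,130),(180,90,255)); e=cv2.fitEllipse(cv2.convexHull(big(m))); u=np.array(e[0])+(155,230); print("disk top px",u,e[1],plane("top",*u,.006))
m=sub(s,150,185,190,212,(0,0,140),(180,90,255)); e2=cv2.fitEllipse(cv2.convexHull(big(m))); u2=np.array(e2[0])+(150,185); print("disk scene px",u2,plane("scene",*u2,.005))
print(tri("top",u,"scene",u2))
# knobs dark
g=cv2.cvtColor(t,cv2.COLOR_RGB2GRAY); print(g[240:256,168:190])
# ring
for n,im,(x0,y0,x1,y1) in (("top",t,(215,210,275,265)),("scene",s,(190,180,250,240))):
    m=sub(im,x0,y0,x1,y1,(3,140,60),(25,255,255)); c=big(m); e=cv2.fitEllipse(cv2.convexHull(c)); u=np.array(e[0])+(x0,y0); print("ring",n,u,e,plane(n,*u,.028),cv2.boundingRect(c))
for n,im in (("top",t),("scene",s)):
    for lo,hi in (((0,150,100),(4,255,255)),((172,150,100),(180,255,255))):
        print("red",n,cents(im,lo,hi,3))
# can hole
m=sub(t,290,165,332,207,(0,0,0),(180,255,60)); 
n,l,st,c=cv2.connectedComponentsWithStats(m); print([(st[i],c[i]+(290,165)) for i in range(1,n) if st[i][4]>60])
```

```text
disk top px [176.1555 247.6994] (24.116493225097656, 24.909748077392578) [0.4199 0.297  0.006 ]
disk scene px [171.0361 198.4725] [0.4176 0.2949 0.005 ]
(array([0.4198, 0.2977, 0.0031]), np.float64(0.000568127783438032))
[[209 232 235 235 234 234 234 234 234 234 234 235 234 235 235 235 228 194
  134  85  68  66]
 [227 235 235 235 234 234 234 234 234 234 234 234 234 234 234 235 234 225
  181 119  78  67]
 [233 235 235 234 234 234 235 235 234 235 235 234 234 234 234 235 235 233
  217 155  92  66]
 [236 234 234 234 234 234 234 234 235 234 235 235 235 234 234 235 235 235
  229 185 112  67]
 [235 234 234 235 233 228 219 215 217 224 231 234 234 235 235 235 234 235
  233 205 134  71]
 [235 234 235 234 226 191 145 123 130 163 199 219 224 229 233 235 235 235
  234 217 152  81]
 [234 235 235 232 206 136  78  53  58  84 120 158 183 207 222 229 233 235
  234 223 164  91]
 [234 234 235 231 188 105  55  48  47  42  74 128 159 173 184 207 222 229
  234 226 173  98]
 [234 235 235 232 192 112  58  50  47  44  74 131 158 161 163 170 184 211
  229 226 173  95]
 [234 235 235 233 208 146  92  73  71  76 
[... 1393 characters left out ...]
17, 2, 4, 4]), (array([ 29.67, 322.11]), [28, 320, 5, 5, 9]), (array([ 34.88, 322.62]), [34, 321, 3, 4, 8]), (array([129.17, 322.67]), [128, 321, 3, 4, 6]), (array([ 33.  , 327.75]), [32, 327, 3, 2, 4]), (array([ 31.63, 340.69]), [21, 330, 22, 25, 197]), (array([ 40.33, 338.67]), [40, 338, 2, 2, 3])]
red scene []
[(array([ 0,  0, 17, 11, 98], dtype=int32), array([294.9796, 168.5204])), (array([ 26,   0,  16,  23, 136], dtype=int32), array([327.2868, 172.0074])), (array([ 13,   9,  18,  17, 248], dtype=int32), array([311.4315, 182.1411])), (array([  0,  17,  19,  25, 135], dtype=int32), array([295.0667, 199.8444])), (array([ 22,  28,  20,  14, 149], dtype=int32), array([325.0872, 201.1409]))]
```

Run:
```python
import cv2
t=cv2.imread("pics/top0.png"); s=cv2.imread("pics/scene0.png")
a=cv2.resize(t[212:266,215:275],None,fx=8,fy=8,interpolation=cv2.INTER_NEAREST)
b=cv2.resize(t[160:212,285:337],None,fx=8,fy=8,interpolation=cv2.INTER_NEAREST)
import numpy as np
h=min(a.shape[0],b.shape[0]); c=np.hstack([a[:h,:400],b[:h,:400]]); cv2.imwrite("pics/z1.png",c)
```

```text
(no output)
```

View pics/z1.png

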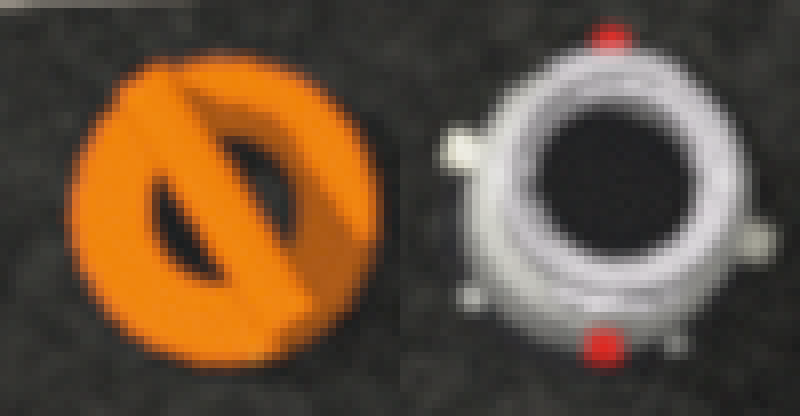

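servo_tool:
  deltas:
    - [[85, 35, -60, -10, 0], [85, 75, -120, -20, 0], [85, 110, -180, -30, 0], [85, 140, -235, -40, 0], [85, 157, -270, -50, 0]]

```text
time: 0.72
tool_pos: [0.4185, 0.2989, 0.2008]
tool_rot: [0.0, 0.215, 0.977, 0.0]
contact_force: [1.3, -0.1, 0.3]
gripper_width: 0.994
```

servo_tool:
  deltas:
    - [[85, 0, 0, 0, 0], [85, 0, 0, 0, 0]]

```text
time: 0.98
tool_pos: [0.4177, 0.3006, 0.201]
tool_rot: [-0.0, 0.216, 0.976, 0.0]
contact_force: [0.0, 0.4, -0.2]
gripper_width: 0.994
```

Run:
```python
from plant import *
import cv2
from h import *
c=calibration("wrist"); im=grab_frame("wrist"); s=state(); print(s["time"],s["tool_pos"],s["tool_rot"]); print(c)
cv2.imwrite("pics/w1.png",im[:,:,::-1])
for p in ((.4195,.297,.028),(.444,.097,.065),(.583,-.103,.09)): print(proj("wrist",np.array(p),c))
```

```text
1.025 [0.41758784 0.301283   0.20127197] [-7.67578078e-05  2.14880857e-01  9.76640248e-01  1.94192076e-04]
{'intrinsics': array([[325.67493142,   0.        , 256.98226965],
       [  0.        , 325.67493142, 194.639921  ],
       [  0.        ,   0.        ,   1.        ]]), 'world_from_camera': array([[ 4.20566486e-01,  8.71319491e-01,  2.52836261e-01,
         3.53748121e-01],
       [ 9.07261654e-01, -4.04012327e-01, -1.16834629e-01,
         3.29599128e-01],
       [ 3.48676687e-04,  2.78525373e-01, -9.60428808e-01,
         3.24743302e-01],
       [ 0.00000000e+00,  0.00000000e+00,  0.00000000e+00,
         1.00000000e+00]])}
[254.82161347 181.64295442]
[ 68.66134153 303.68348565]
[-31.81756713 496.11554334]
```

View pics/w1.png

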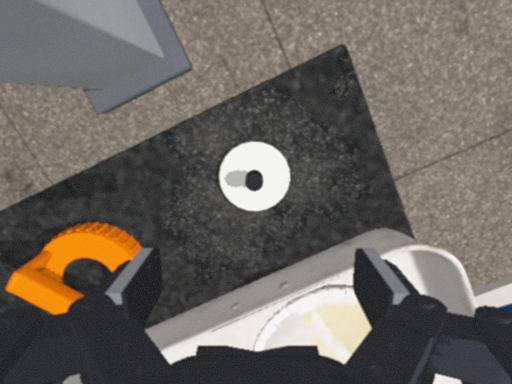

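Run:
```python
import cv2
from h import *
im=cv2.imread("pics/w1.png")[:,:,::-1].copy(); c=calibration("wrist")
def hull(m):
    cs,_=cv2.findContours(m,cv2.RETR_EXTERNAL,cv2.CHAIN_APPROX_NONE); return cv2.convexHull(max(cs,key=cv2.contourArea))
s=im[135:218,210:300]; g=cv2.cvtColor(s,cv2.COLOR_RGB2GRAY)
e=cv2.fitEllipse(hull(cv2.inRange(g,150,255))); u=np.array(e[0])+(210,135); print(u,e[1],plane("wrist",*u,.006,c))
k=cv2.inRange(g[25:65,25:65],0,90); e=cv2.fitEllipse(hull(k)); v=np.array(e[0])+(235,160); print(v,e[1],plane("wrist",*v,.022,c))
```

```text
[254.29188919 175.89502716] (69.60408020019531, 71.16548919677734) [0.4187985  0.29726081 0.006     ]
[253.65405083 180.10066414] (16.631729125976562, 19.393383026123047) [0.41900396 0.29661984 0.022     ]
```

servo_tool:
  deltas:
    - [[85, 0, 0, -40, 0], [85, 0, 0, -80, 0], [85, 0, 0, -110, 0], [85, 0, 0, -120, 0], [85, 0, 0, -120, 0]]

```text
time: 1.65
tool_pos: [0.4175, 0.3015, 0.0812]
tool_rot: [-0.0, 0.214, 0.977, -0.0]
contact_force: [-0.2, 0.3, 0.8]
gripper_width: 0.994
```

servo_tool:
  deltas:
    - [[85, 1.5, -4.5, -10, 0], [85, 1.5, -4.5, -30, 0], [85, 1.5, -4.5, -46, 0], [85, 1.5, -4.5, -52, 0], [85, 1.5, -4.5, -52, 0]]

```text
time: 2.28
tool_pos: [0.4193, 0.2961, 0.0289]
tool_rot: [-0.0, 0.215, 0.977, -0.0]
contact_force: [0.2, 0.8, -0.0]
gripper_width: 0.997
```

servo_tool:
  deltas:
    - [[10, 0, 0, 0, 0], [10, 0, 0, 0, 0], [10, 0, 0, 0, 0], [10, 0, 0, 0, 0], [10, 0, 0, 0, 0]]

```text
time: 2.9
tool_pos: [0.4197, 0.2964, 0.0297]
tool_rot: [0.0, 0.215, 0.977, 0.0]
contact_force: [-0.9, -0.6, 1.8]
gripper_width: 0.178
```

servo_tool:
  deltas:
    - [[10, 0, 0, 0, 0], [10, 0, 0, 0, 0], [10, 0, 0, 30, 0], [10, 0, 0, 80, 0], [10, 0, 0, 140, 0]]

```text
time: 3.52
tool_pos: [0.4178, 0.2953, 0.1682]
tool_rot: [-0.002, 0.215, 0.977, -0.001]
contact_force: [1.7, 0.5, -0.1]
gripper_width: 0.185
```

servo_tool:
  deltas:
    - [[10, 0, 0, 50, 0], [10, 0, 0, 60, 0], [10, 0, 0, 60, 0]]

```text
time: 3.9
tool_pos: [0.4191, 0.296, 0.2283]
tool_rot: [-0.0, 0.215, 0.977, -0.0]
contact_force: [-1.1, 0.9, -2.0]
gripper_width: 0.175
```

Run:
```python
from plant import *
import cv2
from h import *
for n in("wrist","scene"):
    im=grab_frame(n); cv2.imwrite(f"pics/{n}2.png",im[:,:,::-1])
s=state(); print(s["time"],s["tool_pos"],s["contact_force"],s["gripper_width"],s["joint_pos"])
```

```text
4.0 [0.41812593 0.29552085 0.226093  ] [ 0.02129486  0.61236332 -1.44033779] 0.18579322646779822 [ 4.69841924e-01 -2.02796696e-01  1.89535702e+00 -2.47107453e-05
  1.45389134e+00 -6.67067102e-01]
```

View pics/wrist2.png

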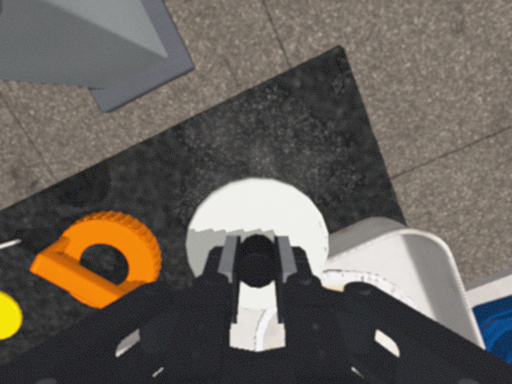

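View pics/scene2.png

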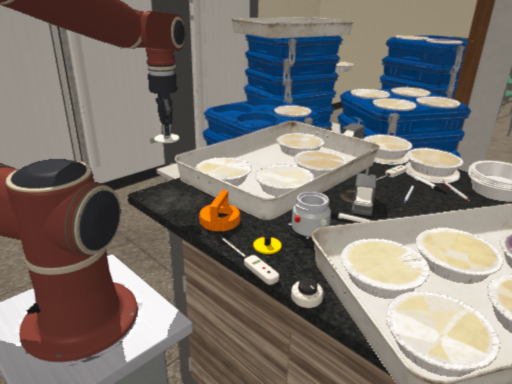

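The disk is held level at its knob in the picture (knob at 257,262). Next I carry it toward the canister, turning on the way.

servo_tool:
  deltas:
    - [[10, 7, -20, 0, -1], [10, 14, -55, 0, -2.7], [10, 21, -90, 0, -4.4], [10, 28, -130, 0, -6.1], [10, 36, -170, 0, -7.8]]

```text
time: 4.62
tool_pos: [0.4541, 0.1249, 0.2261]
tool_rot: [-0.002, 0.588, 0.809, -0.002]
contact_force: [0.7, -0.1, -0.6]
gripper_width: 0.18
```

servo_tool:
  deltas:
    - [[10, 7, -40, 0, -1.7], [10, 14, -80, 0, -3.4], [10, 21, -120, 0, -5.1], [10, 28, -160, 0, -6.8], [10, 36, -200, 0, -8.5]]

```text
time: 5.25
tool_pos: [0.4902, -0.0748, 0.226]
tool_rot: [-0.002, 0.879, 0.477, -0.002]
contact_force: [0.1, 0.5, -1.5]
gripper_width: 0.179
```

servo_tool:
  deltas:
    - [[10, 7, -35, 0, -1.7], [10, 12, -60, 0, -3.4], [10, 16, -75, 0, -4.3], [10, 16, -75, 0, -4.3], [10, 16, -75, 0, -4.3]]

```text
time: 5.88
tool_pos: [0.5066, -0.1481, 0.2274]
tool_rot: [-0.001, 0.962, 0.273, -0.001]
contact_force: [-0.3, 0.2, -1.5]
gripper_width: 0.177
```

Run:
```python
from plant import *
import cv2,pickle
from h import *
c=calibration("wrist")
im=grab_frame("wrist"); cv2.imwrite(f"pics/w3.png",im[:,:,::-1]); pickle.dump(c,open("w3.pkl","wb"))
s=state(); print(s["time"],s["tool_pos"],s["tool_rot"],s["contact_force"],s["gripper_width"],s["joint_pos"])
```

```text
5.925 [ 0.50679361 -0.14796576  0.22791704] [-7.98168663e-04  9.62111903e-01  2.72652611e-01 -7.76195294e-04] [-1.19544574 -0.75464825 -1.18583326] 0.18201532667431547 [-4.25187040e-01 -1.65303284e-01  1.85971538e+00  2.19523252e-04
  1.44939658e+00  5.93284053e-01]
```

View pics/w3.png

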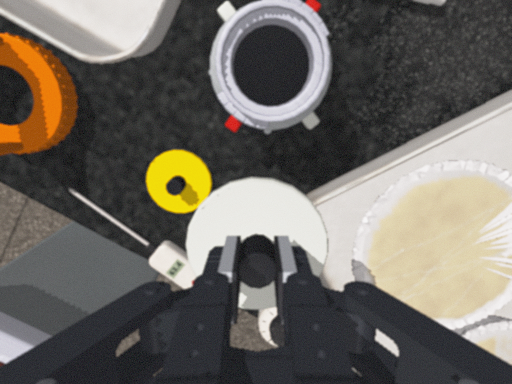

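Run:
```python
import cv2,pickle
from h import *
np.set_printoptions(precision=4,suppress=True)
im=cv2.imread("pics/w3.png")[:,:,::-1].copy(); c=pickle.load(open("w3.pkl","rb"))
def hull(m):
    cs,_=cv2.findContours(m,cv2.RETR_EXTERNAL,cv2.CHAIN_APPROX_NONE); return cv2.convexHull(max(cs,key=cv2.contourArea))
g=cv2.cvtColor(im,cv2.COLOR_RGB2GRAY)
m=np.zeros_like(g); m[10:118,215:325]=255
d=cv2.morphologyEx(cv2.inRange(g,0,70)&m,cv2.MORPH_OPEN,np.ones((3,3)))
n,l,s,ce=cv2.connectedComponentsWithStats(d); i=l[65,270]; e=cv2.fitEllipse(hull((l==i).astype(np.uint8)*255)); print(e,plane("wrist",*e[0],.09,c))
# hull pts on z=.09 circle fit
P=np.array([plane("wrist",*p,.09,c)[:2] for p in hull((l==i).astype(np.uint8)*255)[:,0].astype(float)])
A=np.c_[2*P,np.ones(len(P))]; x=np.linalg.lstsq(A,(P**2).sum(1),rcond=None)[0]; print("circ",x[:2],np.sqrt(x[2]+x[:2]@x[:2]))
r=cents(im,(0,150,90),(5,255,255),10)+cents(im,(173,150,90),(180,255,255),10); print(r)
rr=[q for q,s in r if s[4]>20]
for z in (.05,.06,.07,.08):
    a,b=[plane("wrist",*q,z,c) for q in rr[:2]]; print(z,a,b,(a+b)/2,np.linalg.norm(a-b),np.degrees(np.arctan2(*(a-b)[[1,0]])))
cv2.imwrite("pics/w3c.png",cv2.resize(im[0:140,190:350,::-1],None,fx=4,fy=4,interpolation=cv2.INTER_CUBIC))
```

```text
((270.6590576171875, 64.71824645996094), (75.32498168945312, 80.29463958740234), 7.6684465408325195) [ 0.5938 -0.1068  0.09  ]
circ [ 0.593  -0.1073] 0.028123682087559047
[(array([313.7 ,   4.28]), [305, 0, 16, 11, 108]), (array([232.28, 123.74]), [224, 115, 18, 18, 169])]
0.05 [ 0.6557 -0.1114  0.05  ] [ 0.5375 -0.1031  0.05  ] [ 0.5966 -0.1073  0.05  ] 0.11845998261294631 -3.9819444428092634
0.06 [ 0.6528 -0.1114  0.06  ] [ 0.5385 -0.1034  0.06  ] [ 0.5956 -0.1074  0.06  ] 0.11452540596966031 -3.9819444428092625
0.07 [ 0.6498 -0.1114  0.07  ] [ 0.5395 -0.1037  0.07  ] [ 0.5947 -0.1076  0.07  ] 0.11059082932637428 -3.9819444428092616
0.08 [ 0.6469 -0.1114  0.08  ] [ 0.5405 -0.104   0.08  ] [ 0.5937 -0.1077  0.08  ] 0.10665625268308825 -3.9819444428092607
```

View pics/w3c.png

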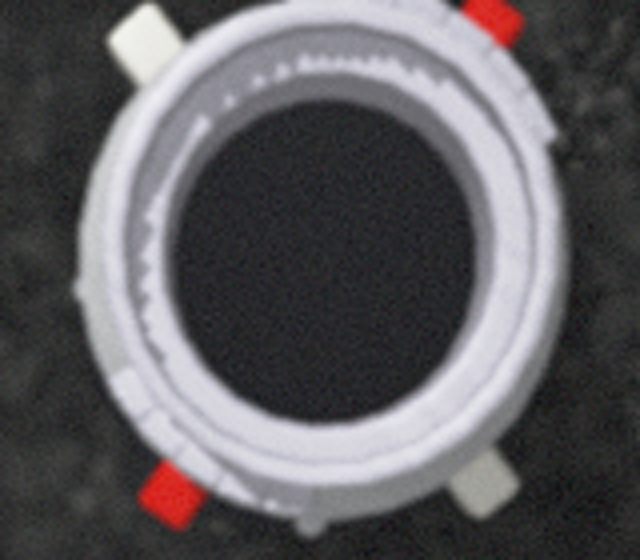

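Run:
```python
import cv2,pickle
from h import *
np.set_printoptions(precision=4,suppress=True)
c=pickle.load(open("w3.pkl","rb"))
import h
h.calibration=lambda n,_o=h.calibration: c if n=="wrist" else _o(n)
for a,b in (((310.9,163.9),(313.7,4.28)),((310.12,203.41),(232.28,123.74))): print(tri("top",a,"wrist",b))
print(tri("scene",(296.96,218.6),"wrist",(232.28,123.74)))
print("hole",tri("top",(311.43,182.14),"wrist",(270.66,64.72)), plane("wrist",270.66,64.72,.063),plane("top",311.43,182.14,.063))
print("rim inner",plane("wrist",271.9,61.2,.096), plane("wrist",190+130/4,61,.096),plane("wrist",190+525/4,61,.096),plane("wrist",272,470/4,.096))
print("disk check", plane("top",176.16,247.7,.006))
```

```text
(array([ 0.6594, -0.1114,  0.0381]), np.float64(0.0003635085239809895))
(array([ 0.5376, -0.1031,  0.0507]), np.float64(9.9955480902409e-05))
(array([ 0.5379, -0.1033,  0.0535]), np.float64(0.00013683386878178343))
hole (array([ 0.5951, -0.1065,  0.079 ]), np.float64(0.0005053885657546586)) [ 0.5966 -0.1063  0.063 ] [ 0.5986 -0.1081  0.063 ]
rim inner [ 0.5957 -0.1064  0.096 ] [ 0.5769 -0.0757  0.096 ] [ 0.6147 -0.137   0.096 ] [ 0.562  -0.1279  0.096 ]
disk check [0.4199 0.297  0.006 ]
```

servo_tool:
  deltas:
    - [[10, -15, -8, 0, 0], [10, -30, -17, 0, 0], [10, -30, -17, 0, 0], [10, -30, -17, 0, 0]]

```text
time: 6.42
tool_pos: [0.4772, -0.166, 0.2294]
tool_rot: [0.0, 0.962, 0.272, 0.0]
contact_force: [0.3, 0.0, -1.9]
gripper_width: 0.18
```

Run:
```python
from plant import *
import cv2,pickle
from h import *
np.set_printoptions(precision=4,suppress=True)
c=calibration("wrist")
im=grab_frame("wrist"); cv2.imwrite(f"pics/w4.png",im[:,:,::-1]); pickle.dump(c,open("w4.pkl","wb"))
s=state(); print(s["time"],s["tool_pos"])
cv2.imwrite("pics/w4c.png",cv2.resize(im[20:180,180:340,::-1],None,fx=3.7,fy=3.7,interpolation=cv2.INTER_CUBIC))
r=cents(im,(0,150,90),(5,255,255),20)+cents(im,(173,150,90),(180,255,255),20); print(r)
for z in (.05,.055):
    a,b=[plane("wrist",*q,z,c) for q,_ in r[:2]]; print(z,a,b,(a+b)/2,np.linalg.norm(a-b),np.degrees(np.arctan2(*(a-b)[[1,0]])))
# radial edge profile on plane .096
g=cv2.cvtColor(im,cv2.COLOR_RGB2GRAY).astype(np.float32)
for k in range(0,360,30):
    t=np.radians(k); row=[]
    for R in range(26,54,1):
        u=proj("wrist",np.array([.596+R/1e3*np.cos(t),-.1067+R/1e3*np.sin(t),.096]),c); row.append(int(cv2.getRectSubPix(g,(1,1),tuple(map(float,u)))[0,0]))
    print(k,row)
```

```text
6.475 [ 0.4773 -0.1659  0.2294]
[(array([231.39,  83.14]), [223, 74, 18, 19, 194])]Traceback (most recent call last):
  File "<stdin>", line 11, in <module>
ValueError: not enough values to unpack (expected 2, got 1)
```

View pics/w4c.png

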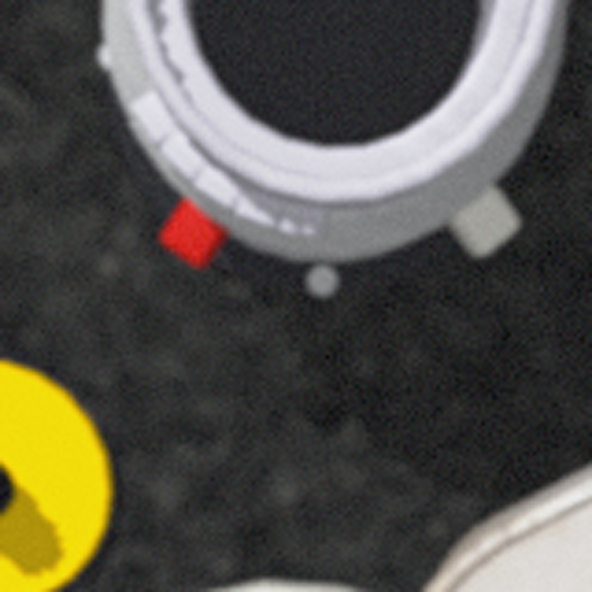

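I moved the wrong way: the canister slid up out of the picture. I'll go 55,31 the other way.

servo_tool:
  deltas:
    - [[10, 25, 14, 0, 0], [10, 45, 26, 0, 0], [10, 55, 31, 0, 0], [10, 55, 31, 0, 0], [10, 55, 31, 0, 0]]

```text
time: 7.1
tool_pos: [0.5319, -0.1351, 0.229]
tool_rot: [-0.0, 0.962, 0.272, -0.0]
contact_force: [0.3, -0.8, -1.5]
gripper_width: 0.178
```

Run:
```python
from plant import *
import cv2,pickle
from h import *
np.set_printoptions(precision=4,suppress=True)
c=calibration("wrist")
im=grab_frame("wrist"); cv2.imwrite(f"pics/w5.png",im[:,:,::-1]); pickle.dump(c,open("w5.pkl","wb"))
s=state(); print(s["time"],s["tool_pos"])
cv2.imwrite("pics/w5c.png",cv2.resize(im[20:180,180:340,::-1],None,fx=3.7,fy=3.7,interpolation=cv2.INTER_CUBIC))
r=cents(im,(0,150,90),(5,255,255),20)+cents(im,(173,150,90),(180,255,255),20); print(r)
for z in (.05,.055):
    a,b=[plane("wrist",*q,z,c) for q,_ in r[:2]]; print(z,a,b,(a+b)/2,np.linalg.norm(a-b),np.degrees(np.arctan2(*(a-b)[[1,0]])))
g=cv2.cvtColor(im,cv2.COLOR_RGB2GRAY).astype(np.float32)
for k in range(0,360,30):
    t=np.radians(k); row=[]
    for R in range(26,54,1):
        u=proj("wrist",np.array([.596+R/1e3*np.cos(t),-.1067+R/1e3*np.sin(t),.096]),c); row.append(int(cv2.getRectSubPix(g,(1,1),tuple(map(float,u)))[0,0]))
    print(k,row)
```

```text
7.15 [ 0.5319 -0.1351  0.2291]
[(array([306.75,  43.53]), [298, 36, 17, 17, 161]), (array([229.63, 156.45]), [223, 149, 15, 15, 130])]
0.05 [ 0.6543 -0.1107  0.05  ] [ 0.536  -0.1035  0.05  ] [ 0.5951 -0.1071  0.05  ] 0.11849931887726355 -3.4956862811508946
0.055 [ 0.6533 -0.1105  0.055 ] [ 0.5369 -0.1034  0.055 ] [ 0.5951 -0.107   0.055 ] 0.11654223220562754 -3.4956862811508884
0 [59, 94, 109, 146, 194, 209, 203, 173, 142, 133, 148, 193, 210, 211, 200, 198, 201, 204, 189, 137, 97, 92, 94, 96, 94, 92, 75, 58]
30 [47, 88, 110, 145, 189, 191, 161, 142, 138, 134, 152, 195, 213, 219, 209, 190, 190, 166, 106, 64, 50, 48, 50, 46, 43, 36, 34, 36]
60 [42, 63, 101, 120, 146, 149, 140, 140, 142, 137, 142, 177, 212, 227, 229, 210, 206, 202, 162, 76, 45, 46, 46, 46, 47, 45, 44, 47]
90 [36, 44, 72, 103, 145, 179, 160, 143, 143, 139, 135, 150, 191, 218, 227, 217, 207, 208, 200, 153, 81, 51, 54, 50, 42, 45, 45, 46]
120 [35, 37, 50, 75, 112, 163, 205, 200, 166, 144, 134, 134, 169, 206, 213, 209, 203, 199, 196, 182, 152, 92, 55, 51, 48, 45, 43, 40]
150 [36, 29, 38, 65, 93, 138, 188, 210, 213, 213, 18
[... 185 characters left out ...]
1, 160, 108, 87, 83, 84, 87, 89]
210 [37, 36, 53, 110, 148, 174, 211, 218, 214, 213, 213, 204, 190, 208, 220, 216, 195, 154, 131, 112, 70, 37, 37, 38, 36, 40, 31, 36]
240 [35, 46, 95, 146, 172, 202, 223, 220, 217, 216, 214, 206, 201, 218, 218, 204, 174, 142, 116, 84, 51, 37, 32, 30, 30, 30, 37, 38]
270 [40, 78, 131, 157, 180, 213, 221, 217, 215, 214, 205, 193, 204, 219, 210, 184, 148, 117, 87, 53, 38, 40, 39, 37, 38, 35, 39, 39]
300 [53, 101, 133, 147, 185, 212, 211, 206, 205, 201, 186, 175, 201, 207, 192, 162, 126, 96, 57, 35, 28, 31, 33, 36, 39, 43, 47, 57]
330 [56, 93, 112, 143, 190, 211, 212, 210, 212, 198, 173, 188, 209, 206, 198, 191, 196, 198, 174, 106, 40, 33, 38, 33, 40, 41, 43, 50]
```

View pics/w5c.png

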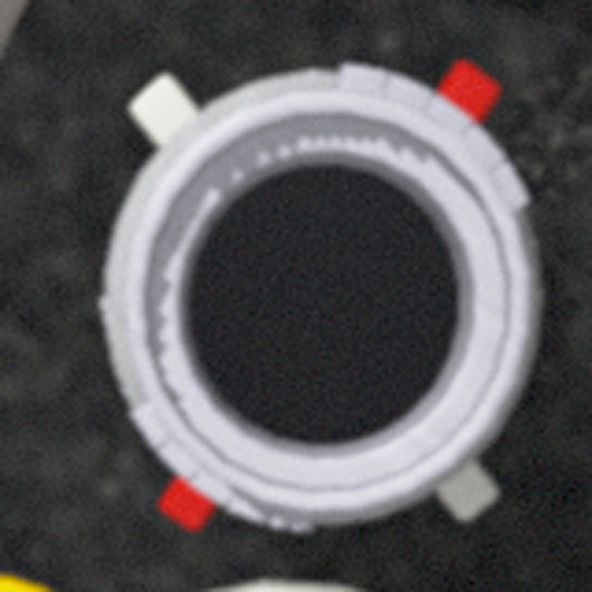

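Run:
```python
import cv2,pickle
from h import *
np.set_printoptions(precision=4,suppress=True)
im=cv2.imread("pics/w5.png")[:,:,::-1].copy(); c=pickle.load(open("w5.pkl","rb"))
g=cv2.cvtColor(im,cv2.COLOR_RGB2GRAY)
# scan top boundary of disk per column
pts=[]
for u in range(195,322,2):
    col=g[165:245,u].astype(int); i=np.where(col>150)[0]
    if len(i): pts.append((u,165+i[0]-.5))
pts=np.array(pts); print(pts[::6])
for z in (.203,.207,.211):
    P=np.array([plane("wrist",*p,z,c)[:2] for p in pts])
    from scipy.optimize import least_squares
    f=lambda x:np.hypot(*(P-x[:2]).T)-.0355
    s=least_squares(f,[.532,-.135],loss="soft_l1",f_scale=.0005); print(z,s.x,np.median(abs(s.fun)))
    T=np.array([.5319,-.1351]); print("rel TCP mm",(s.x-T)*1e3)
```

```text
[[195.  181.5]
 [207.  195.5]
 [219.  187.5]
 [231.  181.5]
 [243.  178.5]
 [255.  177.5]
 [267.  178.5]
 [279.  181.5]
 [291.  185.5]
 [303.  194.5]
 [315.  206.5]]
0.203 [ 0.532  -0.1351] 0.00016764122010259203
rel TCP mm [ 0.1301 -0.0396]
0.207 [ 0.5327 -0.1345] 0.0001751786105088672
rel TCP mm [0.7686 0.5529]
0.211 [ 0.5333 -0.1339] 0.00022078161141362782
rel TCP mm [1.4061 1.1818]
```

servo_tool:
  deltas:
    - [[10, 30, 14, 0, 0], [10, 62.5, 28, -20, 0], [10, 62.5, 28, -60, 0], [10, 62.5, 28, -85, 0], [10, 62.5, 28, -94, 0]]

```text
time: 7.78
tool_pos: [0.5933, -0.1068, 0.133]
tool_rot: [-0.001, 0.962, 0.272, -0.002]
contact_force: [0.8, -0.6, -0.9]
gripper_width: 0.179
```

servo_tool:
  deltas:
    - [[10, 0, 0, 0, 0], [10, 0, 0, -3, 0], [10, 0, 0, -6, 0], [10, 0, 0, -9, 0], [10, 0, 0, -9, 0]]

```text
time: 8.4
tool_pos: [0.5947, -0.1068, 0.126]
tool_rot: [-0.0, 0.962, 0.272, -0.0]
contact_force: [-0.0, 0.7, -1.2]
gripper_width: 0.18
```

Run:
```python
from plant import *
import cv2
a=grab_frame("scene")[170:250,260:360,::-1]; b=grab_frame("top")[160:215,285:340,::-1]; w=grab_frame("wrist")[100:,100:420,::-1]
r=lambda x,W:cv2.resize(x,(W,W*x.shape[0]//x.shape[1]),interpolation=cv2.INTER_CUBIC)
import numpy as np
A,B,C=r(a,400),r(b,320),r(w,400)
o=np.zeros((600,800,3),np.uint8); o[:A.shape[0],:400]=A; o[:320,400:720]=B; o[320:320+min(280,C.shape[0]),:400]=C[:280]
cv2.imwrite("pics/v6.png",o)
```

```text
(no output)
```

View pics/v6.png

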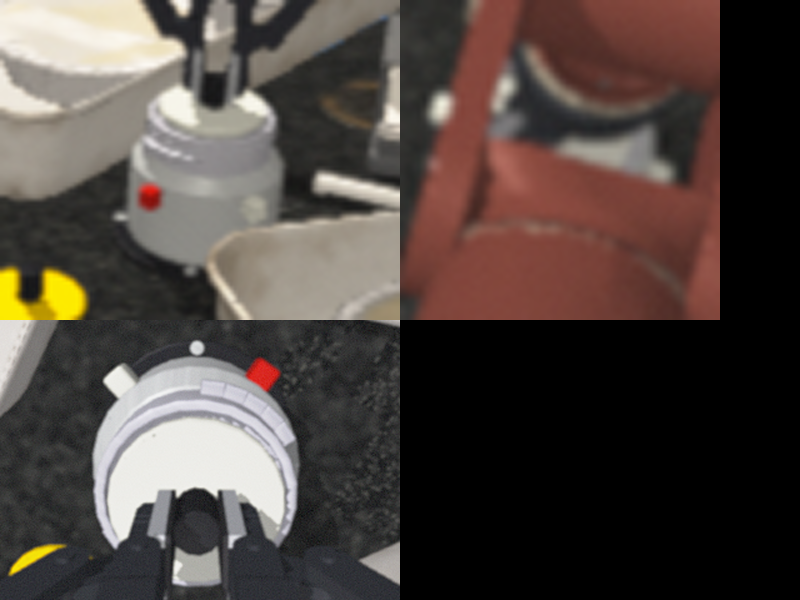

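The disk is concentric in the recess and touching nothing. Lowering it now.

servo_tool:
  deltas:
    - [[10, 0, 0, -2, 0], [10, 0, 0, -4, 0], [10, 0, 0, -6, 0], [10, 0, 0, -7, 0], [10, 0, 0, -7, 0]]

```text
time: 9.18
tool_pos: [0.5949, -0.1069, 0.1197]
tool_rot: [0.0, 0.962, 0.272, -0.0]
contact_force: [-2.2, -0.1, 2.9]
gripper_width: 0.182
```

servo_tool:
  deltas:
    - [[50, 0, 0, 0, 0], [50, 0, 0, 0, 0], [50, 0, 0, 0, 0], [50, 0, 0, 30, 0], [50, 0, 0, 80, 0]]

```text
time: 9.8
tool_pos: [0.5933, -0.1064, 0.1972]
tool_rot: [-0.001, 0.962, 0.272, -0.002]
contact_force: [0.5, 0.2, 0.8]
gripper_width: 0.584
```

servo_tool:
  deltas:
    - [[85, -40, 10, 10, 0], [85, -80, 40, 20, 0], [85, -120, 75, 20, 0], [85, -150, 110, 20, 0], [85, -165, 130, 20, 0]]

```text
time: 10.42
tool_pos: [0.4285, 0.0244, 0.2191]
tool_rot: [0.0, 0.962, 0.272, 0.0]
contact_force: [-0.4, -0.2, 0.6]
gripper_width: 0.997
```

servo_tool:
  deltas:
    - [[85, -20, 23, 0, 0], [85, -30, 30, 0, 0], [85, -30, 30, 0, 0], [85, -30, 30, 0, 0]]

```text
time: 10.92
tool_pos: [0.4003, 0.0526, 0.2193]
tool_rot: [0.0, 0.962, 0.271, 0.0]
contact_force: [-0.4, -0.8, 0.5]
gripper_width: 0.998
```

Run:
```python
from plant import *
import cv2,pickle
from h import *
c=calibration("wrist")
im=grab_frame("wrist"); cv2.imwrite("pics/w7.png",im[:,:,::-1]); pickle.dump(c,open("w7.pkl","wb"))
s=state(); print(s["time"],s["tool_pos"],s["joint_pos"])
a=grab_frame("scene")[170:250,260:360,::-1]; cv2.imwrite("pics/s7.png",cv2.resize(a,None,fx=5,fy=5,interpolation=cv2.INTER_CUBIC))
```

```text
10.975 [0.40034447 0.05258272 0.21925112] [-5.40853811e-02 -5.05050587e-01  2.13470788e+00 -1.99752121e-04
  1.51187072e+00  9.67151300e-01]
```

View pics/w7.png

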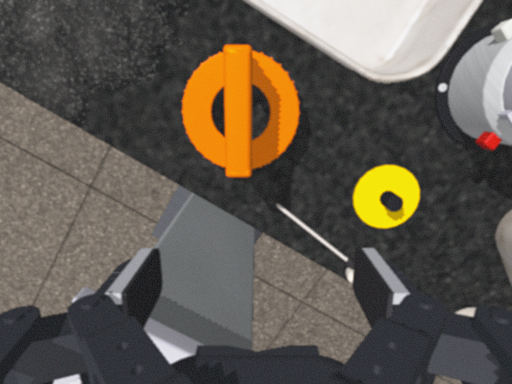

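View pics/s7.png

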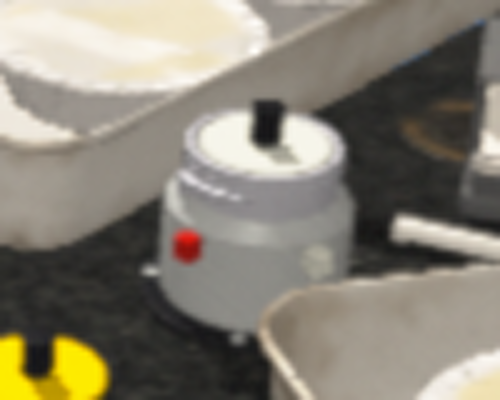

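The disk sits flush, knob up. In the wrist view the ring's bar runs from (238,45) to (238,177). Measuring it now.

Run:
```python
import cv2,pickle
from h import *
np.set_printoptions(precision=4,suppress=True)
im=cv2.imread("pics/w7.png")[:,:,::-1].copy(); c=pickle.load(open("w7.pkl","rb"))
cv2.imwrite("pics/w7c.png",cv2.resize(im[35:185,165:315,::-1],None,fx=4,fy=4,interpolation=cv2.INTER_CUBIC))
g=im[:,:,0].astype(int)
for v in (60,90,111,130,160): print(v,g[v,215:262])
```

```text
60 [245 244 245 244 244 245 245 243 241 239 243 244 245 245 245 245 245 244
 245 244 244 244 244 244 244 244 244 244 244 244 244 243 240 230 216 186
 166 164 177 187 195 217 236 244 245 245 244]
90 [245 245 243 227 174 108  58  50 118 205 242 245 245 245 245 245 245 245
 245 244 244 244 245 244 244 244 244 244 244 244 244 243 239 228 217 183
 141  93  50  36  46  35  30  38  54  88 140]
111 [ 38  36  43  32  40  38  25  33  89 168 233 245 245 245 245 245 245 244
 244 244 244 244 245 244 244 244 244 244 243 243 244 242 239 230 213 181
 141  89  56  44  46  48  52  49  53  61  64]
130 [245 234 185 124  70  40  33  27  62 142 224 245 245 245 244 244 244 245
 244 244 244 244 244 244 244 244 244 243 244 243 243 242 239 228 213 178
 138  93  57  49  42  44  51  46  50  46  49]
160 [244 244 244 244 243 244 244 244 243 243 240 240 243 244 244 244 244 244
 244 244 244 244 244 244 243 243 243 243 243 244 243 242 236 228 207 179
 168 169 180 186 182 183 182 185 184 183 183]
```

View pics/w7c.png

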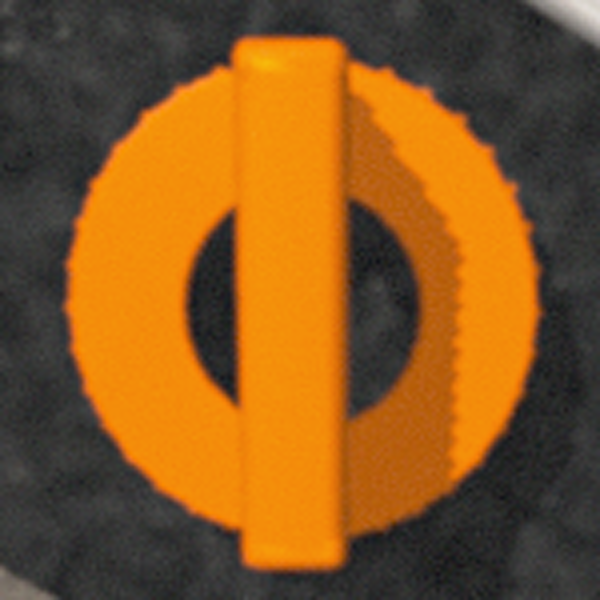

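Run:
```python
import pickle
from h import *
np.set_printoptions(precision=4,suppress=True)
c=pickle.load(open("w7.pkl","rb"))
f=lambda x,y,z:plane("wrist",165+x/4-.375,35+y/4-.375,z,c)
P=[f(*p,.073) for p in ((234,40),(348,40),(243,567),(346,567))]
print(P,np.mean(P,0)); a=(P[0]+P[1])/2-(P[2]+P[3])/2; print(np.linalg.norm(a),np.degrees(np.arctan2(a[1],a[0])),np.linalg.norm(P[0]-P[1]),np.linalg.norm(P[2]-P[3]))
l=P[0]-P[2]; r=P[1]-P[3]; print(np.degrees(np.arctan2([l[1],r[1]],[l[0],r[0]])))
print("flange L/R mid",f(67,300,.026),f(538,300,.026),(f(67,300,.026)+f(538,300,.026))/2)
from plant import state
q=state()["tool_rot"]; from scipy.spatial.transform import Rotation as R; M=R.from_quat([*q[1:],q[0]]).as_matrix(); print("jaw",np.degrees(np.arctan2(M[1,1],M[0,1])))
```

```text
[array([0.4822, 0.132 , 0.073 ]), array([0.4935, 0.1135, 0.073 ]), array([0.394 , 0.0792, 0.073 ]), array([0.4054, 0.0605, 0.073 ])] [0.4438 0.0963 0.073 ]
0.10279798827809813 30.9890521963152 0.021709493874460296 0.02186686639771391
[30.9452 31.0329]
flange L/R mid [0.4166 0.145  0.026 ] [0.4746 0.0505 0.026 ] [0.4456 0.0978 0.026 ]
jaw -58.512869972193705
```

servo_tool:
  deltas:
    - [[85, 25, 25, -10, -0.08], [85, 43.5, 44, -40, -0.08], [85, 43.5, 44, -80, -0.08], [85, 43.5, 44, -105, -0.08], [85, 43.5, 44, -110, -0.08]]

```text
time: 11.65
tool_pos: [0.4422, 0.0967, 0.1069]
tool_rot: [-0.0, 0.964, 0.267, -0.002]
contact_force: [-0.3, -0.4, -0.3]
gripper_width: 0.994
```

servo_tool:
  deltas:
    - [[85, 0, 0, -15, 0], [85, 0, 0, -35, 0], [85, 0, 0, -47, 0], [85, 0, 0, -47, 0], [85, 0, 0, -47, 0]]

```text
time: 12.28
tool_pos: [0.444, 0.0972, 0.063]
tool_rot: [0.0, 0.963, 0.268, 0.001]
contact_force: [0.2, 0.2, 0.8]
gripper_width: 0.995
```

servo_tool:
  deltas:
    - [[10, 0, 0, 0, 0], [10, 0, 0, 0, 0], [10, 0, 0, 0, 0], [10, 0, 0, 0, 0], [10, 0, 0, 0, 0]]

```text
time: 12.9
tool_pos: [0.4436, 0.0972, 0.0625]
tool_rot: [0.0, 0.963, 0.268, 0.0]
contact_force: [0.0, 0.1, 2.5]
gripper_width: 0.244
```

servo_tool:
  deltas:
    - [[10, 0, 0, 0, 0], [10, 0, 0, 20, 0], [10, 0, 0, 60, 0], [10, 0, 0, 110, 0], [10, 0, 0, 150, 0]]

```text
time: 13.52
tool_pos: [0.4431, 0.0971, 0.2133]
tool_rot: [0.0, 0.963, 0.268, -0.0]
contact_force: [0.1, 0.7, -1.3]
gripper_width: 0.248
```

servo_tool:
  deltas:
    - [[10, 20, -28, 8, 1.2], [10, 50, -68, 8, 2.8], [10, 80, -108, 8, 4.4], [10, 110, -148, 8, 6.0], [10, 128, -175, 8, 6.75]]

```text
time: 14.15
tool_pos: [0.5718, -0.0796, 0.2188]
tool_rot: [-0.001, 0.811, 0.585, -0.001]
contact_force: [-0.2, 0.9, -2.0]
gripper_width: 0.251
```

servo_tool:
  deltas:
    - [[10, 12, -15, 0, 0], [10, 20, -26, 0, 0], [10, 23, -29, 0, 0], [10, 23, -29, 0, 0]]

```text
time: 14.65
tool_pos: [0.5942, -0.1062, 0.2201]
tool_rot: [-0.0, 0.811, 0.585, -0.0]
contact_force: [0.2, 0.9, -1.7]
gripper_width: 0.251
```

Run:
```python
from plant import *
import cv2,pickle
from h import *
c=calibration("wrist"); pickle.dump(c,open("w8.pkl","wb")); s=state()
w=grab_frame("wrist"); cv2.imwrite("pics/w8.png",w[:,:,::-1])
a=grab_frame("scene")[130:250,240:380,::-1]; cv2.imwrite("pics/s8.png",cv2.resize(a,None,fx=4,fy=4,interpolation=cv2.INTER_CUBIC))
from scipy.spatial.transform import Rotation as R; q=s["tool_rot"]; M=R.from_quat([*q[1:],q[0]]).as_matrix(); print("jaw",np.degrees(np.arctan2(M[1,1],M[0,1])))
print(s["time"],s["tool_pos"],s["contact_force"],s["gripper_width"],s["joint_pos"])
```

```text
jaw -18.418971302704158
14.65 [ 0.59419327 -0.10621419  0.22014167] [ 0.22144715  0.87480602 -1.65317478] 0.2510233698142623 [-3.00226607e-01  2.27727537e-02  1.69442490e+00  2.38890466e-04
  1.42477226e+00  2.12103266e-02]
```

View pics/w8.png

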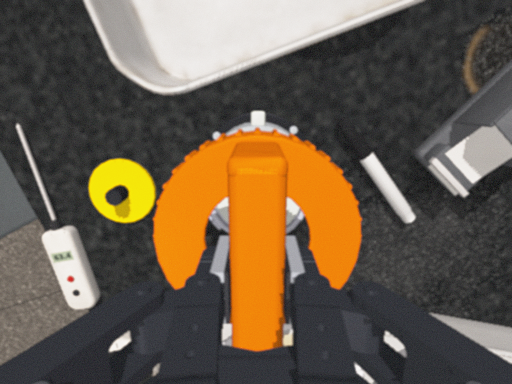

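View pics/s8.png

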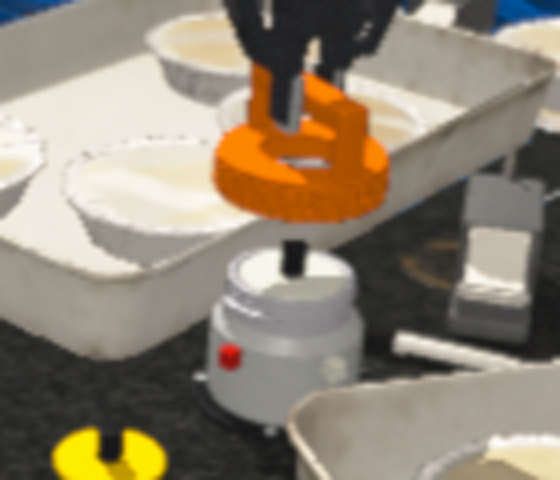

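The ring hangs level and its bar lines up with the white tab (258,118). Checking how well it's centred in the grip.

Run:
```python
import cv2,pickle
from h import *
from scipy.optimize import least_squares
np.set_printoptions(precision=4,suppress=True)
im=cv2.imread("pics/w8.png")[:,:,::-1].copy(); c=pickle.load(open("w8.pkl","rb"))
m=cv2.inRange(cv2.cvtColor(im,cv2.COLOR_RGB2HSV),(5,150,90),(25,255,255))
cs,_=cv2.findContours(m,cv2.RETR_EXTERNAL,cv2.CHAIN_APPROX_NONE); p=max(cs,key=cv2.contourArea)[:,0]
p=p[(p[:,1]<285)&((p[:,0]<205)|(p[:,0]>310))&(abs(p[:,0]-258)>45)]
p=np.array([q for q in p if np.hypot(q[0]-257,q[1]-235)>85],float)
for z in (.179,.185):
    P=np.array([plane("wrist",*q,z,c)[:2] for q in p])
    for r in (.056,.0565):
        s=least_squares(lambda x:np.hypot(*(P-x).T)-r,[.594,-.106],loss="soft_l1",f_scale=.001); print(z,r,len(p),s.x,np.median(abs(s.fun)),(s.x-[.5942,-.1062])*1e3)
    s=least_squares(lambda x:np.hypot(*(P-x[:2]).T)-x[2],[.594,-.106,.056],loss="soft_l1",f_scale=.001);print(s.x)
w=np.array([plane("wrist",258,118,.052,c)]); print(w, np.degrees(np.arctan2(w[0,1]+.1067,w[0,0]-.595)))
```

```text
0.179 0.056 504 [ 0.5933 -0.1046] 0.0024007623400385987 [-0.8541  1.5723]
0.179 0.0565 504 [ 0.5933 -0.1054] 0.00212435897005369 [-0.8595  0.814 ]
[ 0.5925 -0.1073  0.0583]
0.185 0.056 504 [ 0.5935 -0.1047] 0.002417802017665026 [-0.6834  1.5439]
0.185 0.0565 504 [ 0.5931 -0.105 ] 0.0029939637776826844 [-1.1308  1.205 ]
[ 0.5934 -0.1048  0.0562]
[[ 0.613  -0.0542  0.052 ]] 71.10757049600568
```

servo_tool:
  deltas:
    - [[10, 0.8, -1, -15, 0], [10, 0.8, -1, -35, 0], [10, 0.8, -1, -50, 0], [10, 0.8, -1, -55, 0], [10, 0.8, -1, -55, 0]]

```text
time: 15.38
tool_pos: [0.5949, -0.1077, 0.1644]
tool_rot: [-0.0, 0.811, 0.585, -0.0]
contact_force: [1.0, 0.3, -1.2]
gripper_width: 0.246
```

servo_tool:
  deltas:
    - [[10, 0, 0, -3, 0], [10, 0, 0, -6, 0], [10, 0, 0, -9, 0], [10, 0, 0, -12, 0], [10, 0, 0, -12, 0]]

```text
time: 16.0
tool_pos: [0.5949, -0.1077, 0.1527]
tool_rot: [-0.0, 0.811, 0.585, -0.0]
contact_force: [0.4, 0.7, -1.9]
gripper_width: 0.248
```

servo_tool:
  deltas:
    - [[10, 0, 0, -3, 0], [10, 0, 0, -6, 0], [10, 0, 0, -9, 0], [10, 0, 0, -12, 0], [10, 0, 0, -12, 0]]

```text
time: 16.62
tool_pos: [0.5949, -0.1078, 0.1407]
tool_rot: [-0.0, 0.811, 0.585, -0.0]
contact_force: [0.2, 0.0, -0.5]
gripper_width: 0.25
```

servo_tool:
  deltas:
    - [[10, 0, 0, -2, 0], [10, 0, 0, -4, 0], [10, 0, 0, -6, 0], [10, 0, 0, -6, 0]]

```text
time: 17.12
tool_pos: [0.595, -0.1078, 0.1349]
tool_rot: [-0.0, 0.811, 0.585, -0.0]
contact_force: [-0.1, -0.0, -0.9]
gripper_width: 0.249
```

servo_tool:
  deltas:
    - [[10, 0, 0, -0.5, 0], [10, 0, 0, -1, 0], [10, 0, 0, -1, 0]]

```text
time: 17.5
tool_pos: [0.5952, -0.1079, 0.1345]
tool_rot: [0.0, 0.811, 0.585, 0.0]
contact_force: [-0.9, -0.4, -0.3]
gripper_width: 0.246
```

Run:
```python
from plant import *
import cv2
a=grab_frame("scene")[150:250,250:370,::-1]; cv2.imwrite("pics/s9.png",cv2.resize(a,None,fx=5,fy=5,interpolation=cv2.INTER_CUBIC))
s=state(); print(s["contact_force"],s["ft_torque"],s["tool_pos"])
```

```text
[-0.84607746  0.3964163   0.20093284] [0.04318618 0.13773249 0.00739664] [ 0.59523813 -0.10786782  0.13449353]
```

View pics/s9.png

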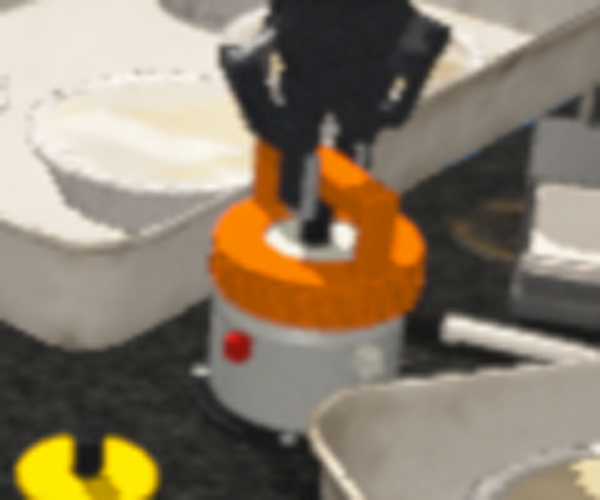

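The ring sits on the rim at the expected height (TCP 134.5 mm), with the disk's knob below the bar. Screwing it clockwise.

servo_tool:
  deltas:
    - [[10, 0, 0, 0, -0.5], [10, 0, 0, 0, -1.3], [10, 0, 0, 0, -2.1], [10, 0, 0, 0, -2.9], [10, 0, 0, 0, -3.7]]

```text
time: 18.18
tool_pos: [0.5954, -0.1079, 0.1345]
tool_rot: [0.0, 0.909, 0.416, 0.0]
contact_force: [-0.0, -0.3, -0.1]
gripper_width: 0.248
```

```bash
python3 -c "
from plant import *
s=state(); print(s['contact_force'],s['ft_torque'],s['tool_pos'],s['joint_pos'][0]-s['joint_pos'][5])"
```

```text
[-0.01795689 -0.30310429 -0.12905153] [0.0182115  0.01267068 0.00250936] [ 0.59539265 -0.10793257  0.13450568] -0.711945864714397
```

servo_tool:
  deltas:
    - [[10, 0, 0, 0, -0.8], [10, 0, 0, 0, -1.6], [10, 0, 0, 0, -2.4], [10, 0, 0, 0, -3.2], [10, 0, 0, 0, -4.0]]

```text
time: 18.8
tool_pos: [0.5954, -0.1079, 0.1345]
tool_rot: [0.0, 0.976, 0.218, 0.0]
contact_force: [-0.1, 0.1, 0.1]
gripper_width: 0.244
```

servo_tool:
  deltas:
    - [[10, 0, 0, 0, -0.8], [10, 0, 0, 0, -1.6], [10, 0, 0, 0, -2.4], [10, 0, 0, 0, -3.2], [10, 0, 0, 0, -4.0]]

```text
time: 19.42
tool_pos: [0.5954, -0.1079, 0.1345]
tool_rot: [0.0, 1.0, 0.011, 0.0]
contact_force: [-0.1, 0.2, -1.0]
gripper_width: 0.248
```

```bash
python3 -c "
from plant import *
s=state(); print(s['contact_force'],s['ft_torque'],s['tool_pos'],s['joint_pos'][0]-s['joint_pos'][5])"
```

```text
[-0.10727632  0.16892772 -1.01471304] [-0.02960773 -0.02456223  0.05448032] [ 0.59544299 -0.1079498   0.13451746] -1.5497094572512262
```

servo_tool:
  deltas:
    - [[10, 0, 0, 0, -0.3], [10, 0, 0, 0, -0.5], [10, 0, 0, 0, -0.7], [10, 0, 0, 0, -0.8], [10, 0, 0, 0, -0.8]]

```text
time: 20.05
tool_pos: [0.5956, -0.1075, 0.1345]
tool_rot: [-0.0, 1.0, -0.03, 0.001]
contact_force: [2.1, 1.7, 1.6]
gripper_width: 0.247
```

```bash
python3 -c "
from plant import *
s=state(); print(s['contact_force'],s['ft_torque'],s['tool_pos'],57.2958*(s['joint_pos'][0]-s['joint_pos'][5]))"
```

```text
[2.07774559 1.73150258 1.60258902] [ 0.34304392 -0.20356812  0.09966285] [ 0.59555632 -0.10754942  0.13453739] -93.40760521373883
```

Small forces have appeared, so the stop is near. I'll nudge in small steps to feel for it.

servo_tool:
  deltas:
    - [[10, 0, 0, 0, -0.1], [10, 0, 0, 0, -0.1]]

```text
time: 20.3
tool_pos: [0.5956, -0.1074, 0.1346]
tool_rot: [-0.0, 0.999, -0.035, 0.001]
contact_force: [2.6, 3.2, 1.8]
gripper_width: 0.247
```

```bash
python3 -c "
from plant import *
s=state(); print(s['contact_force'],s['ft_torque'],s['tool_pos'],57.2958*(s['joint_pos'][0]-s['joint_pos'][5]))"
```

```text
[2.59523163 3.23685289 1.84515449] [ 0.5998935  -0.43044396  0.36050535] [ 0.59563259 -0.10742049  0.1345512 ] -93.99916989397765
```

servo_tool:
  deltas:
    - [[10, 0, 0, 0, -0.1], [10, 0, 0, 0, -0.1]]

```text
time: 20.55
tool_pos: [0.5956, -0.1074, 0.1346]
tool_rot: [-0.0, 0.999, -0.04, 0.001]
contact_force: [3.9, 4.3, 1.7]
gripper_width: 0.249
```

```bash
python3 -c "
from plant import *
s=state(); print(s['contact_force'],s['ft_torque'],s['tool_pos'],57.2958*(s['joint_pos'][0]-s['joint_pos'][5]))"
```

```text
[3.87774521 4.26025947 1.65504072] [ 0.76444149 -0.50272333  0.64134908] [ 0.59563051 -0.10744377  0.1345627 ] -94.57901439234995
```

Torque builds with each nudge (0.10, 0.36, 0.64 N m), so the ring is at its stop. Releasing and looking.

servo_tool:
  deltas:
    - [[10, 0, 0, 0, 0.1], [45, 0, 0, 0, 0.1], [45, 0, 0, 0, 0.1], [45, 0, 0, 0, 0.1], [45, 0, 0, 15, 0.1]]

```text
time: 21.18
tool_pos: [0.5939, -0.1077, 0.1479]
tool_rot: [-0.0, 0.999, -0.035, -0.002]
contact_force: [0.5, 0.5, -0.9]
gripper_width: 0.53
```

servo_tool:
  deltas:
    - [[50, 0, 0, 30, 0], [50, 0, 0, 80, 0], [50, -60, 0, 110, 0], [50, -100, 0, 120, 0], [50, -100, 0, 120, 0]]

```text
time: 21.8
tool_pos: [0.4942, -0.1081, 0.2722]
tool_rot: [0.001, 0.999, -0.036, 0.002]
contact_force: [-0.1, 0.2, -0.3]
gripper_width: 0.586
```

Run:
```python
from plant import *
import cv2,pickle
c=calibration("wrist"); pickle.dump(c,open("w10.pkl","wb"))
w=grab_frame("wrist"); cv2.imwrite("pics/w10.png",w[:,:,::-1])
a=grab_frame("scene")[150:250,250:370,::-1]; cv2.imwrite("pics/s10.png",cv2.resize(a,None,fx=5,fy=5,interpolation=cv2.INTER_CUBIC))
s=state(); print(s["time"],s["contact_force"],s["tool_pos"])
```

```text
21.9 [ 1.34768915 -0.09529588 -0.38330369] [ 0.49536702 -0.10800535  0.27036332]
```

View pics/w10.png

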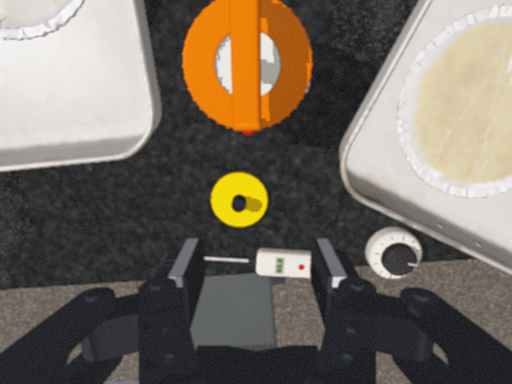

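View pics/s10.png

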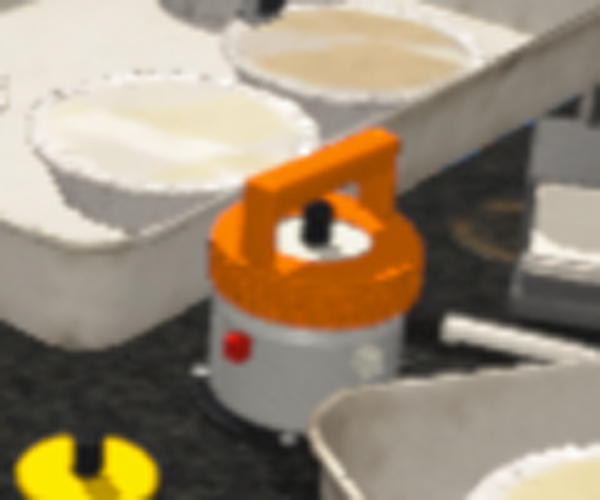

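Bar (248,60) sits over the red tab (248,132). I'll take one fuller view to measure the angle and height.

servo_tool:
  deltas:
    - [[50, 20, 0, 10, 0], [50, 45, 0, 30, 0], [50, 55, 0, 40, 0], [50, 55, 0, 40, 0]]

```text
time: 22.4
tool_pos: [0.551, -0.1079, 0.3094]
tool_rot: [0.0, 0.999, -0.035, -0.0]
contact_force: [-1.5, -0.3, 0.6]
gripper_width: 0.582
```

Run:
```python
from plant import *
import cv2,pickle
from h import *
np.set_printoptions(precision=4,suppress=True)
c=calibration("wrist"); pickle.dump(c,open("w11.pkl","wb"))
w=grab_frame("wrist"); 
q=[.595,-.107,.12]; u=proj("wrist",np.array(q),c); print(u)
x0,y0=max(0,int(u[0])-75),max(0,int(u[1])-75)
cv2.imwrite("pics/w11c.png",cv2.resize(w[y0:y0+150,x0:x0+150,::-1],None,fx=4,fy=4,interpolation=cv2.INTER_CUBIC)); print(x0,y0)
r=cents(w,(0,150,90),(4,255,255),5)+cents(w,(173,150,90),(180,255,255),5); print(r)
```

```text
[252.0026 130.2528]
177 55
[(array([255.,  67.]), [253, 67, 5, 1, 5]), (array([299. , 288.5]), [298, 288, 3, 2, 6])]
```

View pics/w11c.png

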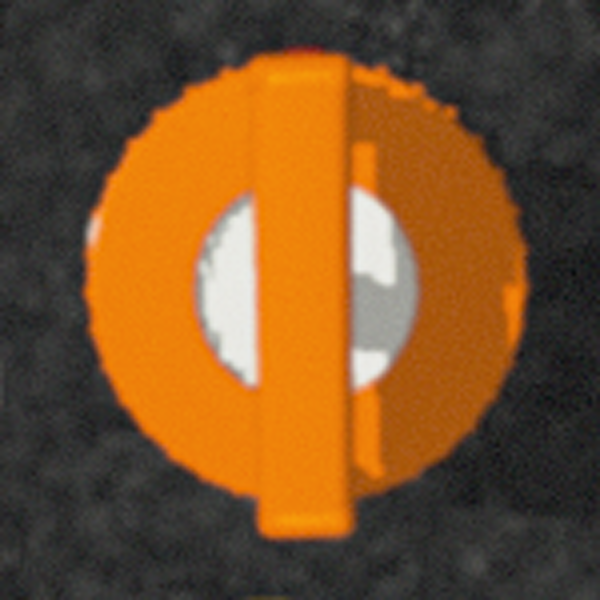

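Run:
```python
import pickle
from h import *
np.set_printoptions(precision=4,suppress=True)
c=pickle.load(open("w11.pkl","rb")); f=lambda x,y,z:plane("wrist",177+x/4-.375,55+y/4-.375,z,c)
P=[f(*p,.145) for p in ((252,58),(351,58),(257,535),(355,535))]
a=(P[0]+P[1]-P[2]-P[3])/2; print(np.mean(P,0),np.linalg.norm(a),np.degrees(np.arctan2(a[1],a[0])),np.linalg.norm(P[0]-P[1]))
```

```text
[ 0.5958 -0.1079  0.145 ] 0.1022835577025547 -3.6446104321203365 0.020510093198576218
```

The bar measures -3.6° against the red tabs at -3.5°, and it is at the right height and centred. Handing in.

```bash
python3 -c "
from plant import *
print(job_done(), state()['time'])"
```

```text
the job is handed in; nothing more can be done
the job is handed in; nothing more can be done
```

The canister is closed and I've handed the job in, with the robot clock at about 22.5 s of the 54 s allowed. I seated the white disk flat in the mouth, knob up. I then lowered the ring onto the rim with its bar in line with the white tabs and screwed it 75° clockwise to the stop. After that I let go and backed the arm clear.

**Last checks:**
- **Ring angle:** the bar is at -3.6° and the red tabs are at -3.5°. The closing torque rose from 0.10 to 0.36 to 0.64 N m over the final small turns, which I took as the stop.
- **Ring height:** the gripper sat at 134.5 mm while turning, which is the fully seated height. The bar's size in the last picture also fits that height.
- **Ring position:** it is centred to about 1 mm.
- **Disk:** its knob shows upright through the ring.
- **Other objects:** the last pictures show the yellow look-alike, timer and thermometer where they were. The arm never went near the pen.

**Disagreements:** my first reading of the canister's position was about 12 mm off because I assumed the wrong height for its opening; closer wrist pictures corrected it before I placed anything. The fit of the ring's centre in the grip was noisy, at 1–2 mm, but the ring went down without any contact force.

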